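# Dispense two dryer balls

## Robot

A 6-joint arm with a two-finger parallel gripper is mounted at the origin on the work surface. World frame = base frame: x ahead of the robot, y to its left, z up, the work surface at z = 0. Lengths are in m, angles in degrees, forces in N, time in s.
With the tool pointing down it reaches from about 0.3 to 0.75 m from the base axis. Payload 8.5 kg.
Tool frame: the origin (TCP) lies where the fingers leave the gripper's body, on its centre line; the fingertips stand 64 mm ahead of it and the grasp point (between the pads) lies 45 mm ahead of it; z points along the fingers, y is the line along which they close (so a half turn about z gives the same grasp; the last joint's range is limited). The gripper opens to 88 mm and grips with 3 to 60 N. Pads are 18 mm wide; open, the fingers measure 123 mm over their backs; the gripper's body (75 mm by 187 mm) begins 45 mm behind the grasp point.
Start: joints at [-76.049, 21.807, 74.336, -0, 83.858, -12.336], TCP at [0.244, -0.493, 0.303] pointing down, gripper open.
Joint ranges: [-178.18, 178.18], [-50.72, 133.34], [12.68, 142.11], [-81.47, 261.47], [9.98, 163.14], [-165.26, 165.26]. Speed limits (degrees/s): [136.94, 136.94, 180, 180, 180, 180].

## Interface

Orientations are given as a 3x3 rotation matrix whose columns are the frame's x, y, z axes.
In Python, from bench import bot, jaws, vision gives the robot as it stands. Calls block until the motion is done:
- bot.movep(position, orientation): joint-space move of the TCP to a pose.
- bot.move_l(position, v=0.15, rot=None): straight line of the TCP; rot=None keeps the orientation; v is the mean speed in m/s.
- bot.move_j(angles): joint-space move.
- jaws.release() and jaws.grasp(): open the fingers fully, or close them until they stop; the grip force is fixed at half the most.
- bot.sleep(seconds).
- bot.inverse_kinematics(position, orientation): joint angles nearest the present ones, or None.
- vision.snapshot(name): name is "side" or "top" or "wrist"; returns (picture, depth): 480x640x3 uint8, red, green, blue; 480x640 float32, m along the optical axis (not along the pixel's ray), 0 where there is no reading.
- vision.camera_params(name): a dict with "camera_matrix" (3x3 intrinsics, pixels), "R" (3x3) and "t" (3): a world point X has camera coordinates R X + t. Camera axes: x right, y down, z forward; pixel columns grow to the right and rows downward; lengths in m; the calibration is good to about 2 mm. A picture is of the moment at which its call begins: read the wrist's pose just before it. camera_params takes no time and is no camera call; for the wrist camera it gives the pose at the moment of the call.
A pose or a line that the arm cannot do raises bot.PlanningError and nothing moves.
- bot.finish_job(): hands the job in; it is judged then, once.
Readings, each from a call of its own:
- bot.read_time(): time.
- bot.read_q(): joint angles.
- bot.read_qvel(): joint speeds.
- bot.read_joint_efforts(): joint torques, N m.
- bot.read_tool_pos(): TCP position.
- bot.read_orientation(): TCP orientation.
- bot.read_wrist_force(): force on the tool from outside, world axes, zero at the start.
- bot.read_moment(): the same for the moment, N m.
- bot.read_grip_width(): finger opening in m.
- bot.read_gripper_force(): force on a finger pad.
Only numpy, scipy, OpenCV 4.12 (cv2) and the standard library are available. Lean on these libraries where they do the work, as an engineer would, in place of code of your own. Each camera call takes 0.05 s, during which the arm holds its last target. There are 200 camera calls.

## Task

Get two dryer balls for the next load out of the dispenser on the laundry counter: press the red pad of its rocking lever all the way down once, so that the yellow gate at the other end lifts, keep it down until the first two balls have rolled past the gate into the open trough, then let the lever come back up so that the gate is shut and the other two balls stay behind it. Use the fingertips on the pad: do not touch the balls or the gate, and leave the things standing around the dispenser where they are.

Things in the scene. Friction and masses are not known exactly. Their poses are not given: they have to be found in the camera images.
- dispenser: Grey dispenser screwed to the counter: a single-file chute 414 mm long, 74 mm wide, falling 0.14 rad towards its -y end. Origin on the counter under its middle; z up, +y the uphill end, x across. Four balls wait in the clear-sided magazine behind the gate; a sprung black foot on the lever clamps the third ball as the gate lifts, so one full stroke lets out two. Highest fixed part 164 mm up.
- trough (a point): Middle of the floor of the open pick-up trough below the gate (145 mm long, 66 mm wide inside, walls 24 mm high), 34 mm above the counter, at y = -128 mm in the dispenser's frame. Balls at rest in the trough have their centres at about y = -175 and -115 mm in the dispenser's frame.
- pivot (a point): Axis of the rocking lever, in the middle of the chute: it runs along the dispenser's x, at y = 11 mm, z = 150 mm in the dispenser's frame. The pad swings about it on a 134 mm radius.
- lever (a joint): Angle of the rocking lever, rad: 0 at rest (pad up, gate shut), grows as the pad is pressed, stop at 0.42 (fully down). The gate lets balls through from about 0.32. A spring brings it back up: pressing takes about 3 N at the start, 5 to 6 N just before the stop. Once it is fully down the first two balls need about 1 s to roll out.
- press_pad (a point): Red ribbed press pad on the lever's uphill end, 96 (its x, across the chute) x 56 (y) x 8 mm. Origin at the centre of its top face, z out of it. In the dispenser's frame it rests at y = 128, z = 216 mm, tipped 0.14 rad (uphill edge higher); fully down it is at y = 145, z = 162 mm, tipped 0.28 rad the other way. Nothing stands over it.
- gate (a point): Yellow gate, a plate 58 mm wide and 56 mm high on the other end of the lever, closing the chute at y = -57 mm in the dispenser's frame. Origin at the middle of its lower edge, z up along the plate; it rises about 35 mm when the lever is fully pressed. Not to be touched.
- ball0: Blue knobbed hard-plastic dryer ball, 60 mm in diameter, 45 g, origin at its centre (its axes turn as it rolls). First in the file, resting on the gate. To be let out.
- ball1: Blue knobbed hard-plastic dryer ball, 60 mm in diameter, 45 g, origin at its centre (its axes turn as it rolls). Second in the file. To be let out.
- ball2: Blue knobbed hard-plastic dryer ball, 60 mm in diameter, 45 g, origin at its centre (its axes turn as it rolls). Third in the file. Stays in the magazine; rolls down to the gate as the lever comes up.
- ball3: Blue knobbed hard-plastic dryer ball, 60 mm in diameter, 45 g, origin at its centre (its axes turn as it rolls). Fourth in the file, at the top. Stays in the magazine.
- bottle: White bottle with blue label and blue cap, 72 mm in diameter, 165 mm high, standing on the counter, origin under its base. To be left alone.
- dosing_cup: Orange plastic dosing cup, 66 mm in diameter, 60 mm high, origin under its base. To be left alone.
- scrub_brush: Wooden scrubbing brush lying bristles down, 50 x 120 x 44 mm, origin under its middle. To be left alone.
There are look-alikes about, which are no part of the job. What is shaped like the ball2 but green is not meant.

How it is judged:
By the outcome, as a careful person would: the job done as asked, in the order asked, and still so for the second after the job is handed in, with the robot touching nothing.
It also fails if it takes over 38 s, if anything falls off the work surface, if the arm or the gripper's body presses on something with over 40 N, if the wrist force passes 120 N, or if a joint passes its speed limit or range.

## Working session

There is one attempt and no reset: what is moved stays moved. The work goes in short steps, each a Python script; the robot and the scene stay as the last script left them, time stands still between calls to the robot, and variables do not carry over. Pictures are saved under pics/ and viewed, at most 10 in all, crops included, and the job is handed in when it is done.

```bash
mkdir -p pics; python3 - <<'E'
from bench import bot,jaws,vision
import cv2,numpy as np
for n in("top","side"):
    p,d=vision.snapshot(n); cv2.imwrite(f"pics/{n}0.png",p[:,:,::-1]); np.savez(f"{n}0.npz",p=p,d=d,**vision.camera_params(n))
print(bot.read_time(),bot.read_orientation())
E
```

```text
0.1 [[ 8.96591796e-01  4.42857822e-01 -3.16481434e-04]
 [ 4.42857866e-01 -8.96591030e-01  1.19823657e-03]
 [ 2.46894022e-04 -1.21448537e-03 -9.99999232e-01]]
```

View pics/top0.png

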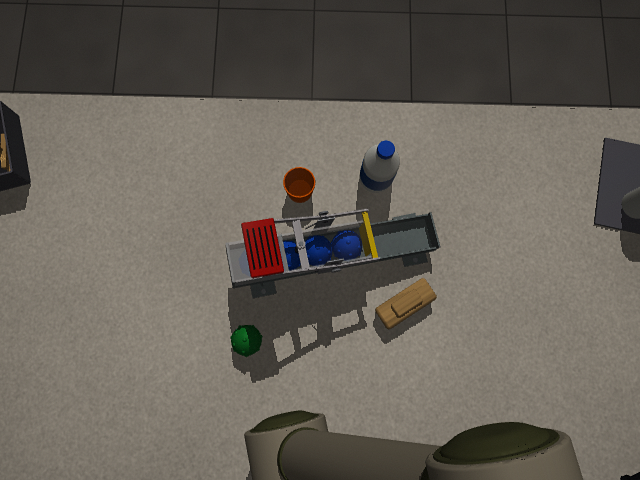

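View pics/side0.png

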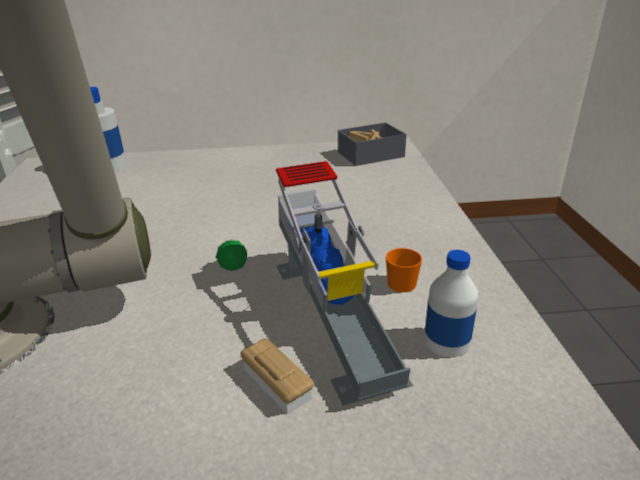

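The top view shows the red pad at about (263,248), the yellow gate at (370,236) and the trough out to (437,232). The orange cup is at (299,184), the brush at (406,303) and the green ball at (246,340). Next I'll compute positions.

```bash
cat > h.py <<'E'
import numpy as np,cv2
def cloud(f):
    z=dict(np.load(f)); p,d=z['p'],z['d']; K=z['camera_matrix']
    v,u=np.mgrid[:480,:640]; c=np.stack([(u-K[0,2])/K[0,0]*d,(v-K[1,2])/K[1,1]*d,d],-1)
    return cv2.cvtColor(p,cv2.COLOR_RGB2HSV),(c-z['t'])@z['R'],d
def mask(h,lo,hi): 
    m=cv2.inRange(h,np.array(lo),np.array(hi)); n,l,s,_=cv2.connectedComponentsWithStats(m); return l==1+np.argmax(s[1:,4])
E
python3 - <<'E'
from h import *
np.set_printoptions(precision=4,suppress=True)
for n in("top","side"):
    h,X,d=cloud(n+"0.npz")
    for c,lo,hi in(("red",(0,180,60),(4,255,255)),("yel",(22,150,80),(35,255,255)),("org",(6,150,80),(14,255,255))):
        m=mask(h,lo,hi)&(d>0); P=X[m]
        if c=="red": 
            m=cv2.morphologyEx(m.astype(np.uint8),cv2.MORPH_CLOSE,np.ones((7,7)))>0; m&=d>0; P=X[m]; P=P[P[:,2]>.18]
        r=cv2.minAreaRect(P[:,:2].astype(np.float32))
        print(n,c,len(P),P.mean(0),P.min(0),P.max(0),r)
        if c=="red":
            q=np.c_[P[:,:2],np.ones(len(P))]; print("plane",np.linalg.lstsq(q,P[:,2],rcond=None)[0])
E
```

```text
top red 1794 [0.5687 0.1117 0.2158] [0.5193 0.0756 0.208 ] [0.6212 0.1471 0.2228] ((0.5693104863166809, 0.11193017661571503), (0.09519338607788086, 0.054511986672878265), 13.322076797485352)
plane [-0.034   0.1344  0.2202]
top yel 262 [ 0.6138 -0.0769  0.1343] [ 0.5711 -0.1016 -0.0014] [ 0.6856 -0.062   0.1421] ((0.6275213360786438, -0.0813186764717102), (0.11276685446500778, 0.030818019062280655), 8.97323989868164)
top org 302 [0.7407 0.0607 0.0292] [ 0.7044  0.0282 -0.0017] [0.7888 0.0917 0.0641] ((0.7466816306114197, 0.05991546809673309), (0.08452752232551575, 0.06317398697137833), 0.3339369297027588)
side red 967 [0.5701 0.1058 0.2156] [0.5213 0.0738 0.2076] [0.6209 0.1449 0.2211] ((0.5698455572128296, 0.11015993356704712), (0.0937703400850296, 0.056961286813020706), 12.526479721069336)
plane [-0.0369  0.1593  0.2197]
side yel 1184 [ 0.614  -0.0746  0.117 ] [ 0.5731 -0.0944  0.0025] [0.6735 0.1376 0.1408] ((0.6229205131530762, 0.02166324108839035), (0.23886601626873016, 0.08332536369562149), 85.67915344238281)
side org 1276 [0.7373 0.0538 0.0397] [ 0.7063  0.0244 -0.0007] [0.7988 0.1878 0.0624] ((0.7594768404960632, 0.10097116976976395), (0.1621311753988266, 0.06400444358587265), 63.750762939453125)
```

```bash
cat >> h.py <<'E'
yaw=np.radians(13.3); ex=np.array([np.cos(yaw),np.sin(yaw),0]); ey=np.array([-np.sin(yaw),np.cos(yaw),0]); ez=np.array([0,0,1.])
PAD=np.array([.5695,.1112,.2158]); PIV=PAD-.117*ey-.066*ez
def pose(a,gap,s=1):
    "tool for lever angle a, fingertips gap off the pad's top face, square to it"
    th=.514-a; c=PIV+.1343*(np.cos(th)*ey+np.sin(th)*ez)
    t=.14-a; n=np.cos(t)*ez-np.sin(t)*ey
    y=s*ex; R=np.c_[np.cross(y,-n),y,-n]
    return c+n*(gap+.064),R
E
python3 - <<'E'
from h import *; from bench import bot,jaws,vision
np.set_printoptions(precision=3,suppress=True)
jaws.grasp()
p=bot.read_tool_pos(); bot.move_l([p[0],p[1],.38],v=.3)
c=[]
for s in(1,-1):
    q=bot.inverse_kinematics(*pose(0,.06,s)); print(s,q)
    if q is not None: c.append((abs(q[5]),s))
s=min(c)[1]; open("s","w").write(str(s))
print([bot.inverse_kinematics(*pose(.43,0,s))])
bot.movep(*pose(0,.06,s)); bot.move_l(pose(0,.008,s)[0],v=.1)
print(s,bot.read_time(),bot.read_wrist_force(),bot.read_tool_pos()-pose(0,.008,s)[0],bot.read_grip_width())
p,d=vision.snapshot("side"); cv2.imwrite("pics/side1.png",cv2.resize(p[100:420,160:480,::-1],(560,560)))
E
```

```text
1 [ -4.821  24.093  65.017   7.634  93.37  -17.837]
-1 [ -4.821  24.093  65.017   7.634  93.37  162.163]
[array([  8.132,  29.409,  76.886, -17.333,  72.927,  -0.157])]
1 4.8917 [-0.242 -0.451  1.035] [ 0.    -0.     0.001] 0.0005982099474295937
```

View pics/side1.png

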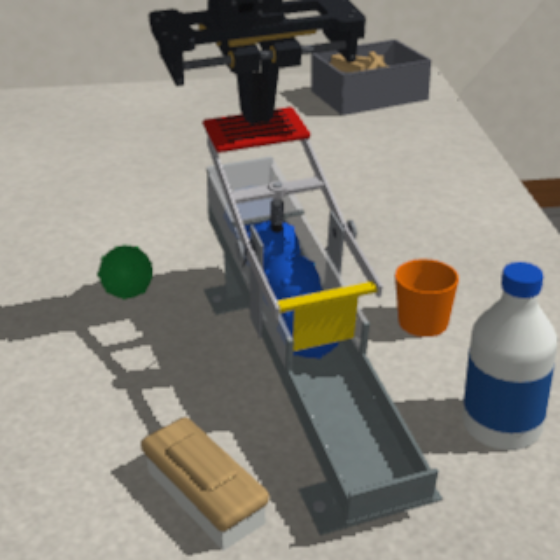

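The closed fingertips are just above the middle of the pad, at crop (258,118), and the gate is shut. Next I press along the lever's arc.

```bash
python3 - <<'E'
from h import *; from bench import bot,jaws,vision
np.set_printoptions(precision=2,suppress=True)
bot.move_l(pose(0,.001)[0],v=.05); print(bot.read_wrist_force())
for a in(.1,.2,.3,.38,.41):
    p,R=pose(a,0); bot.move_l(p,v=.12,rot=R); print(a,bot.read_wrist_force())
for g in(-.001,-.002,-.003,-.004,-.005,-.006):
    f=bot.read_wrist_force()[2]
    if f>14: break
    bot.move_l(pose(.42,g)[0],v=.05,rot=pose(.42,0)[1]); print(g,bot.read_wrist_force())
bot.sleep(1.2)
print(bot.read_time(),bot.read_wrist_force())
p,d=vision.snapshot("side"); cv2.imwrite("pics/side2.png",cv2.resize(p[100:420,160:480,::-1],(560,560)))
E
```

```text
[-0.17  0.32 -0.23]
0.1 [0.09 0.8  0.11]
0.2 [-0.3  -0.54  0.54]
0.3 [-3.23  1.65  3.63]
0.38 [-2.74  1.93  4.83]
0.41 [-2.22 -0.14  5.31]
-0.001 [-3.41  1.91  9.55]
-0.002 [-5.45  3.68 15.08]
8.325 [-4.89  3.11 13.44]
```

View pics/side2.png

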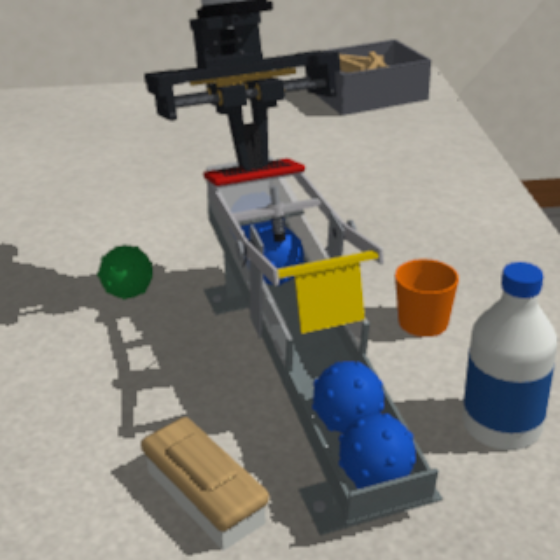

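The pad is fully down and the gate is raised. Two balls are in the trough, at crop (348,397) and (377,450), and the third is clamped at (270,250). Now I let the lever up.

```bash
python3 - <<'E'
from h import *; from bench import bot,jaws,vision
np.set_printoptions(precision=2,suppress=True)
for a,g in((.2,0),(0,.002),(0,.08)):
    p,R=pose(a,g); bot.move_l(p,v=.15,rot=R)
bot.sleep(1)
print(bot.read_time(),bot.read_wrist_force())
p,d=vision.snapshot("side"); cv2.imwrite("pics/side3.png",cv2.resize(p[100:420,160:480,::-1],(560,560)))
E
```

```text
10.8333 [-0.7  -1.54  0.3 ]
```

View pics/side3.png

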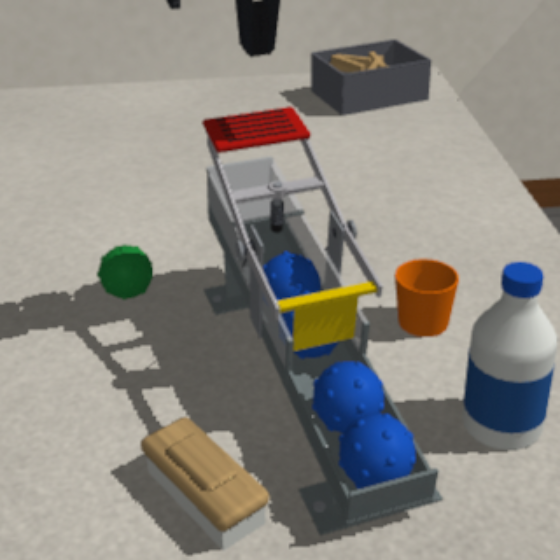

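The lever is back up and the gate is shut. Two balls are in the trough, the other two are behind the gate, and the surrounding things haven't moved.

```bash
python3 -c "
from bench import bot
print(bot.finish_job())"
```

```text
the job is handed in; nothing more can be done
None
```

I pressed the lever fully down once and let it back up: two balls are in the trough, the gate is shut with the other two behind it, and the job was handed in shortly after 10.8 s on the robot's clock.

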